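# Present a tile to the bench air gun

## Task

Clear the bench air gun by squeezing its trigger all the way towards the grip and letting it spring back. Then draw the tall patterned tile up out of the rack, tip it so that it slopes at about 45 degrees with its patterned face turned up and towards the gun, and hold it raised in front of the nozzle, its centre level with the nozzle and about 10 cm from its tip. Finish while still holding the tile there, clear of the rack and the gun, and leave everything else as it stands.

Things in the scene. Friction and masses are not known exactly. Their poses are not given: they have to be found in the camera images.
- gun: Fixed stand, air blow gun clamped in it upside down. Origin: under the centre of its 110x90 mm base (top z=18 mm, on rubber feet), on the bench; nozzle points along its own -x, z up. Level body tube 28 mm dia, axis z=155 mm, x=+41 to -46 mm, tapering to the nozzle tip at x=-80. Grip: upright bar 26 mm (x +7 to +33) by 24 mm (y), from the tube to z=250, brass hose stub 18 mm dia on top to z=265.
- trigger (a joint): The gun's trigger: steel bar 16 mm wide, 8 thick, hinged along y at the gun's x=-4, z=170 mm, standing before the grip on the nozzle side, free end at z about 243 mm. 0 rad at rest (top leaning 0.28 rad away from the grip), 0.28 squeezed fully to the grip. A spring returns it; 55 mm above the hinge it needs about 2 N to start, 7 N to squeeze fully.
- gun_squeeze (a point): Fixed point of the gun at its x=+12, y=0, z=225 mm: where to pinch grip and trigger together, midway between the grip's back and the front of the fully squeezed trigger. The grip's back is 21 mm away (+x); the trigger's front about 36 mm away (-x) at rest, 20 mm fully squeezed. Axes as the gun's.
- gun_nozzle (a point): The nozzle's tip (9 mm dia), 155 mm above the bench; -x is the way it blows.
- gun_spot (a point): Point in the air on the nozzle's line, 100 mm in front of its tip and 155 mm above the bench: where the tile's centre is to be held.
- rack: Fixed wooden tile rack, board 120 (x) x 128 (y) mm on rubber feet, its top 18 mm and the tops of its 8 mm dowels 68 mm above the bench. Origin: under its centre, on the bench; z up. Three slots along x, at y=-36, 0 and +36 mm, each about 11 mm wide, hold tiles on edge.
- tile_center (a point): Centre of the square patterned tile, 150x150x8 mm, under 0.6 kg, the only tall one in the rack. It stands on edge in any of the three slots, centre 93 mm and top edge 168 mm above the bench. Its z axis points out of the patterned face (at the start level, along the rack's +y: to the left seen from the robot); x is level along the slot, y points down.
- border_a_center (a point): Centre of a plain white border tile, 150 x 75 x 8 mm, standing on its long edge in a rack slot (top edge 93 mm above the bench), half as high as the patterned one. Leave it.
- border_b_center (a point): Centre of the other plain white border tile, same size, standing in the remaining slot. Leave it.
- tape: Bystander: roll of masking tape lying flat, 98 mm dia, 25 mm high, origin under its centre.
- stamp: Bystander: wooden stamp block with a knob, 62x62x64 mm, standing on the 7 mm thick catalogue that lies on the bench, origin under its centre.
- jar: Bystander: pigment jar, 54 mm dia, 58 mm high, origin under its centre.
- water_pot: Bystander: speckled pot, 74 mm dia, 64 mm high, origin under its centre.
- cup: Bystander: white mug, 92 mm wide with its handle to 123 mm, 95 mm high, origin under it.
- brush: Bystander: wooden-handled paint brush lying flat, 190 mm long, 21 mm wide, 10 mm high, origin under its middle.

How it is judged:
By the outcome, as a careful person would: the job done as asked, in the order asked, and still so for the second after the job is handed in, while the arm keeps its last pose, push and grip.
It also fails if it takes over 51 s, if anything falls off the work surface, if the arm or the gripper's body presses on something with over 40 N, if the wrist force passes 120 N, or if a joint passes its speed limit or range.

## Robot

A 7-joint arm with a two-finger parallel gripper is mounted at the origin on a cart in front of the work surface, level with it; the furniture and walls round the work are solid. World frame = base frame: x ahead of the robot, y to its left, z up, the work surface at z = 0. Lengths are in m, angles in rad, forces in N, time in s.
With the tool pointing down it reaches from about 0.425 to 0.875 m from the base axis. Payload 4.7 kg.
Tool frame: the origin (TCP) lies between the finger pads; the fingertips stand 14 mm ahead of it and the grasp point (between the pads) lies 5 mm behind it; z points along the fingers, y is the line along which they close (so a half turn about z gives the same grasp; the last joint's range is limited). The gripper opens to 87 mm and grips with 3 to 60 N. Pads are 19 mm wide; open, the fingers measure 117 mm over their backs; the gripper's body (75 mm by 190 mm) begins 51 mm behind the grasp point.
Start: joints at [1.19, 0.321, -0.07, 1.45, 0.023, 1.371, -0.057], TCP at [0.25, -0.6, 0.237] pointing down, gripper open.
Joint ranges: [-2.86, 2.86], [-0.3, 2.09], [-1.38, 1.24], [0.06, 2.45], [-1.56, 4.7], [0.09, 2.05], [-2.69, 2.69]. Speed limits (rad/s): [2.57, 2.57, 3.14, 3.14, 3.14, 3.14, 3.14].

## Interface

Orientations are given as a rotation vector (axis times angle).
In Python, from bench import ctrl gives the robot as it stands.
- The arm moves only by the tool step_arm, never from a script. Its argument "commands" is a list of rows, each an object with "travel": the shift along the tool's x, y, z in m, a list of three; "turn": the turn, a rotation vector about the tool's x, y, z in degrees, a list of three. A call has 1 to 5 rows; each row is the pose to reach, as a shift and turn from the pose commanded when the call began, along the tool's axes at that moment; what a row does not reach only later rows make up. A row lasts 1/10 s, in which the tool goes at most 50 mm and 8.59 degrees, less where a joint would pass 70% of its speed; a pose out of reach is approached as far as the arm can. A call with a gripper value outside its range is refused whole. "gripper" is the opening, from 0 (shut) to 1 (fully open), set as the call begins (left out, the last holds). The fingers move at their own pace and stop on an object; "force" is the grip in N (left out, the last holds). Time passes only in rows, so rows that repeat a pose let the fingers close. It gives the time, the measured TCP pose, the force, the opening and the grip force at its end, in the units of the state.
- ctrl.get_state(): the state, without advancing time (a new reading comes with each control period).
- ctrl.get_image(name): name is "scene" or "top" or "wrist"; returns the picture (420x560x3 uint8, red, green, blue); there is no depth.
- ctrl.camera_model(name): a dict with "fx", "fy", "cx", "cy" (pixels), "R" (3x3) and "t" (3): a world point X has camera coordinates R X + t; the wrist camera has in their place "T_tool_cam" (4x4, takes a point from camera to tool coordinates, whose origin is the TCP and whose axes are the flange's). Camera axes: x right, y down, z forward; pixel columns grow to the right and rows downward; lengths in m; the calibration is good to about 2 mm. The wrist camera is an equidistant fisheye: a pixel r from the principal point sees the ray r / f radians off the axis. A picture is of the moment at which its call begins: read the wrist's pose just before it. camera_model takes no time and is no camera call.
- ctrl.close_job(): hands the job in; it is judged then, once.
The state is a dict: "time": time; "joint_positions": joint angles; "qd": joint speeds; "joint_torque": joint torques, N m; "position": TCP position; "tool_rot": TCP orientation; "ft_force": force on the tool from outside, world axes, zero at the start; "torque": the same for the moment, N m; "grip_width": opening from 0.0 (shut) to 1.0 (fully open); "grip_force": force on a finger pad.
Only numpy, scipy, OpenCV 4.12 (cv2) and the standard library are available. Lean on these libraries where they do the work, as an engineer would, in place of code of your own. Each camera call takes 0.05 s, during which the arm holds its last target. There are 200 camera calls.

## Working session

There is one attempt and no reset: what is moved stays moved. The work goes in short steps, Python scripts to look and compute and a tool call to move; the robot and the scene stay as the last step left them, time stands still between calls to the robot, and variables do not carry over. Pictures are saved under pics/ and viewed, at most 10 in all, crops included, and the job is handed in when it is done.

Besides the shell and the picture viewer there is one more tool, called after "Request:" as name(argument=value, ...) on one line, values as JSON. step_arm: Moves the arm, as the interface text tells. Its arguments: {"type":"object","properties":{"commands":{"type":"array"},"gripper":{"type":"number"},"force":{"type":"number"}},"required":["commands"]}

```bash
mkdir -p pics; ls
cat > a.py <<'E'
from bench import ctrl
import cv2,numpy as np
s=ctrl.get_state();print(s['time'],s['position'],s['tool_rot'],s['grip_width'])
for n in("scene","top"):
    im=ctrl.get_image(n);cv2.imwrite(f"pics/{n}0.png",im[:,:,::-1]);m=ctrl.camera_model(n);R=np.array(m['R']);print(n,m['fx'],m['cx'],m['cy'],(-R.T@np.array(m['t'])).round(3),R.round(3).tolist())
    cv2.imwrite(f"pics/{n}0b.png",cv2.resize(im[:,:,::-1],(800,600),interpolation=cv2.INTER_CUBIC))
E
python3 a.py
```

```text
pics
0.0 [ 0.24976025 -0.59951238  0.23544368] [-3.07869844e+00 -6.15811189e-01  7.47923192e-04] 0.9978280707007098
scene 405.73620884422235 273.36935180065825 210.97704651407497 [0.054 0.867 0.729] [[-0.88, -0.475, 0.025], [-0.271, 0.457, -0.847], [0.391, -0.752, -0.53]]
top 480.31208563085215 281.1741154815739 211.60594899629595 [0.321 0.046 1.76 ] [[0.028, -1.0, -0.01], [-0.996, -0.027, -0.087], [0.087, 0.012, -0.996]]
```

View pics/scene0b.png

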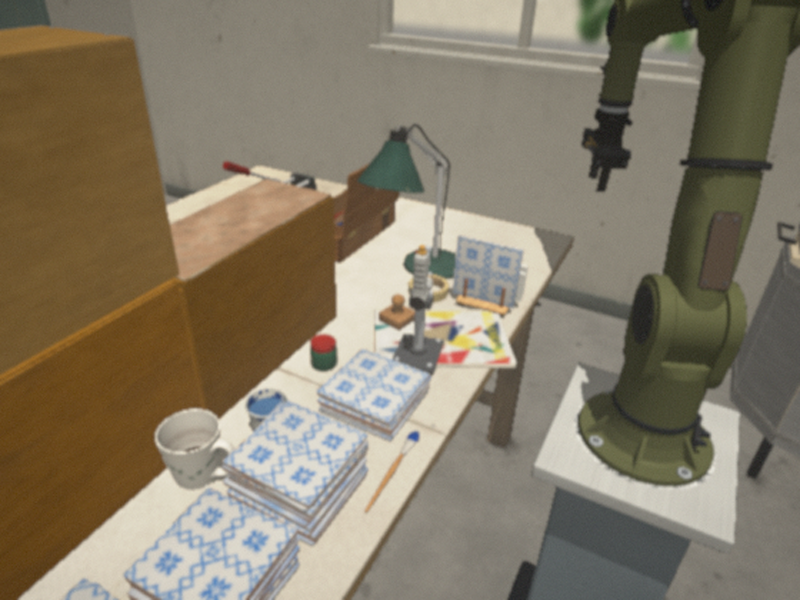

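View pics/top0b.png

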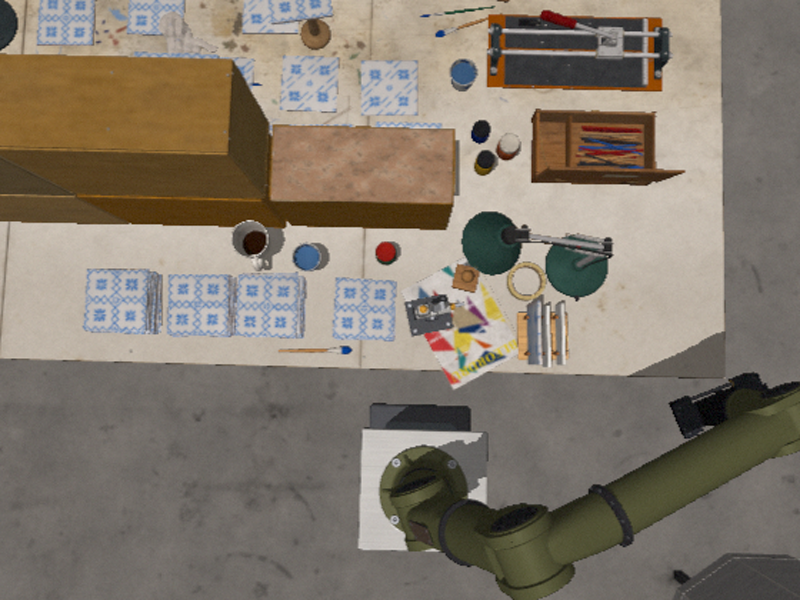

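Top view: gun near (432,312), rack near (543,335) with the tall tile in the leftmost (+y) slot; the scene view shows the gun's grip at (421,290) and the tile at (488,270). I'll zoom in on both.

Run:
```python
import cv2
for n,(x,y,w,h) in dict(top=(275,180,135,100),scene=(255,165,125,94)).items():
    im=cv2.imread(f"pics/{n}0.png")[y:y+h,x:x+w];cv2.imwrite(f"pics/{n}1.png",cv2.resize(im,None,fx=5.9,fy=5.9,interpolation=cv2.INTER_CUBIC))
```

```text
(no output)
```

View pics/top1.png

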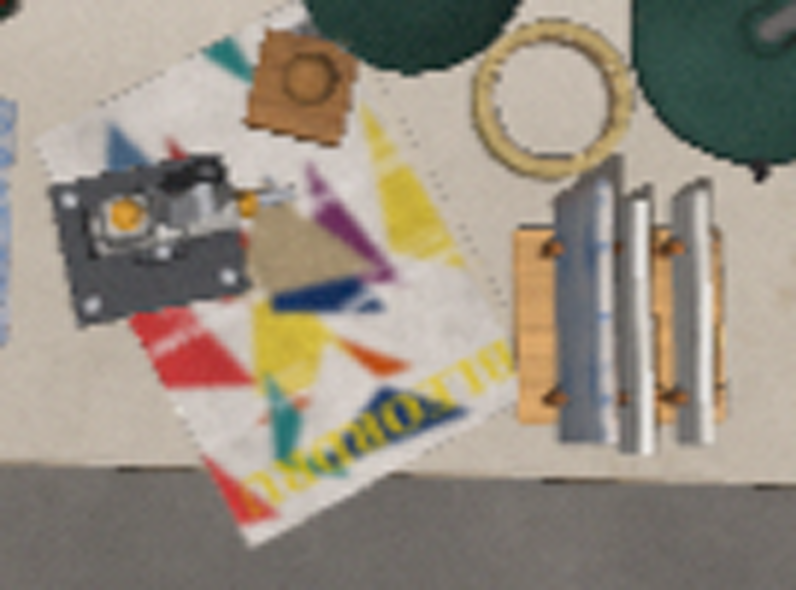

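View pics/scene1.png

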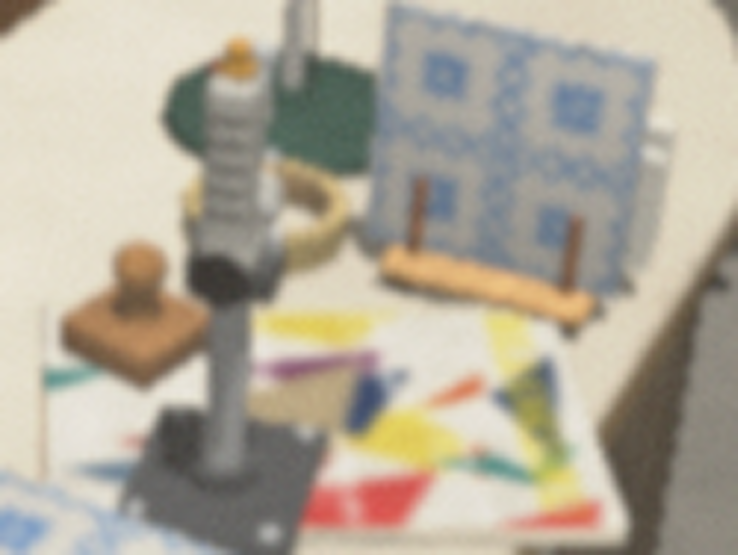

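Crops: gun base corners (50,185),(222,153),(250,293),(80,327), brass stub (126,213), nozzle tip (290,188), nozzle towards -y. The tall tile is in the +y slot, with its top edge near (605,165)–(603,442); in the scene crop its top corners are (390,5) and (655,65).

```bash
cat > h.py <<'E'
from bench import ctrl
import numpy as np
from scipy.spatial.transform import Rotation as Ro
def cast(n,u,v,z):
    m=ctrl.camera_model(n);R=np.array(m['R']);c=-R.T@np.array(m['t'])
    d=R.T@np.array([(u-m['cx'])/m['fx'],(v-m['cy'])/m['fy'],1]);return c+d*(z-c[2])/d[2]
def proj(n,X):
    m=ctrl.camera_model(n);p=np.array(m['R'])@X+np.array(m['t']);return np.array([m['fx']*p[0]/p[2]+m['cx'],m['fy']*p[1]/p[2]+m['cy']])
T=lambda x,y,z:cast('top',275+x/5.9,180+y/5.9,z)
S=lambda x,y,z:cast('scene',255+x/5.9,165+y/5.9,z)
E
python3 - <<'E'
from h import *
np.set_printoptions(precision=4,suppress=True)
b=np.array([T(*p,.018) for p in[(50,185),(222,153),(250,293),(80,327)]]);print("base",b[:,:2].tolist(),b.mean(0))
e=(b[0]-b[1]+b[3]-b[2]);print("yaw",np.degrees(np.arctan2(e[1],e[0])),np.linalg.norm(b[0]-b[1]),np.linalg.norm(b[1]-b[2]))
print("stub",T(126,213,.265),S(240,48,.265),"tip",T(290,188,.155))
r=np.array([T(*p,.018) for p in[(515,228),(722,228),(727,422),(517,424)]]);print("rack",r[:,:2].tolist(),r.mean(0))
e=r[0]+r[1]-r[2]-r[3];print("rackyaw",np.degrees(np.arctan2(e[1],e[0])))
print("tile top",T(610,160,.168),T(605,442,.168),"scene",S(390,5,.168),S(655,65,.168))
E
```

```text
base [[0.4737714619436336, 0.05870810096641535], [0.49648655086349874, -0.046872651892957015], [0.41051941992850216, -0.06600019722259842], [0.38674509624851033, 0.03786262841651811]] [ 0.4419 -0.0041  0.018 ]
yaw 102.51483279190413 0.10799662327586565 0.08806935103390018
stub [0.4383 0.0163 0.265 ] [0.433  0.0208 0.265 ] tip [ 0.4637 -0.0786  0.155 ]
rack [[0.45502239752792867, -0.22799834489864787], [0.45850435984257243, -0.3550094679231761], [0.3397068872824345, -0.3588967832347094], [0.3348919908111827, -0.23083020263242063]] [ 0.397  -0.2932  0.018 ]
rackyaw 1.6108577135965474
tile top [ 0.4833 -0.2573  0.168 ] [ 0.325  -0.2562  0.168 ] scene [ 0.465  -0.2448  0.168 ] [ 0.3189 -0.2504  0.168 ]
```

```bash
cat >> h.py <<'E'
np.set_printoptions(precision=4,suppress=True)
def go(p,Rt):
    s=ctrl.get_state();R=Ro.from_rotvec(s['tool_rot'])
    print("travel mm",(R.inv().apply(np.array(p)-s['position'])*1000).round(1),"turn deg",np.degrees((R.inv()*Rt).as_rotvec()).round(2))
def down(yaw): # tool x at yaw deg, pointing down
    a=np.radians(yaw);x=np.array([np.cos(a),np.sin(a),0]);z=np.array([0,0,-1.]);return Ro.from_matrix(np.c_[x,np.cross(z,x),z])
G=np.array([.442,-.004,0]);GY=102.5
def gun(x,y,z):
    return G+Ro.from_euler('z',GY,degrees=True).apply([x,y,z])
E
python3 - <<'E'
from h import *
def tri(t,s):
    A=[];B=[]
    for n,p in(('top',t),('scene',s)):
        a=cast(n,*p,1.);b=cast(n,*p,0.);d=(b-a)/np.linalg.norm(b-a);P=np.eye(3)-np.outer(d,d);A.append(P);B.append(P@a)
    return np.linalg.lstsq(np.vstack(A),np.hstack(B),rcond=None)[0]
k=.7
print("shade top",tri((510*k,235*k),(400*k,132*k)),"elbow",tri((607*k,245*k),(443*k,160*k)))
print("shade px z=.35",cast('top',491*k,242*k,.35),cast('top',463*k,242*k,.33),cast('top',491*k,274*k,.33))
go(gun(12,0,330)*0+gun(.012,0,.33),down(12.5))
E
```

```text
shade top [ 0.5764 -0.1509  0.407 ] elbow [ 0.5797 -0.3793  0.2865]
shade px z=.35 [ 0.5743 -0.1188  0.35  ] [ 0.5764 -0.0623  0.33  ] [ 0.51   -0.1223  0.33  ]
travel mm [ 408.6 -487.8  -93.6] turn deg [-0.1   0.01 10.12]
```

Request:
step_arm(commands=[{"travel":[20,-20,-40],"turn":[0,0,0]}], gripper=1)

```text
time: 0.2
position: [0.2563, -0.5729, 0.2699]
tool_rot: [-3.071, -0.605, 0.009]
ft_force: [-1.3, -0.4, -0.3]
grip_width: 1.001
grip_force: 0.0
```

Request:
step_arm(commands=[{"travel":[0.03,-0.03,-0.03],"turn":[0,0,0]},{"travel":[0.06,-0.065,-0.06],"turn":[0,0,2]},{"travel":[0.09,-0.1,-0.06],"turn":[0,0,4]},{"travel":[0.12,-0.14,-0.06],"turn":[0,0,6]},{"travel":[0.15,-0.18,-0.06],"turn":[0,0,8]}])

```text
time: 0.7
position: [0.33, -0.3494, 0.3373]
tool_rot: [3.116, 0.398, -0.0]
ft_force: [1.4, 1.0, 1.1]
grip_width: 1.0
grip_force: 0.0
```

```bash
python3 -c "
from h import *
go(gun(.012,0,.33),down(12.5))"
```

```text
travel mm [ 195.5 -318.2    7.2] turn deg [0.01 0.   2.04]
```

Request:
step_arm(commands=[{"travel":[0.02,-0.035,0],"turn":[0,0,1]},{"travel":[0.045,-0.075,0],"turn":[0,0,2]},{"travel":[0.067,-0.112,0],"turn":[0,0,2]},{"travel":[0.09,-0.15,0],"turn":[0,0,2]},{"travel":[0.112,-0.187,0],"turn":[0,0,2]}])

```text
time: 1.2
position: [0.3909, -0.1402, 0.3371]
tool_rot: [3.122, 0.346, -0.0]
ft_force: [0.7, 0.4, 0.0]
grip_width: 1.004
grip_force: 0.0
```

```bash
cat > w.py <<'E'
from h import *
import cv2,sys
go(gun(.012,0,.33),down(12.5))
s=ctrl.get_state();im=ctrl.get_image('wrist');np.save('pics/pose.npy',np.r_[s['position'],s['tool_rot']])
cv2.imwrite(f'pics/{sys.argv[1]}.png',im[:,:,::-1]);m=ctrl.camera_model('wrist');print({k:np.array(v).round(4).tolist() for k,v in m.items()})
def wp(X):
    R=Ro.from_rotvec(s['tool_rot']);T=np.array(m['T_tool_cam']);q=R.inv().apply(X-s['position']);c=T[:3,:3].T@(q-T[:3,3])
    r=np.hypot(c[0],c[1]);th=np.arctan2(r,c[2]);return np.array([m['cx']+m['fx']*th*c[0]/r,m['cy']+m['fy']*th*c[1]/r])
print("stub",wp(gun(.02,0,.265)),"tip",wp(gun(-.08,0,.155)),"trigtop",wp(gun(-.025,0,.243)))
print("base",[wp(gun(a,b,.018)).round(0).tolist() for a,b in((.055,.045),(.055,-.045),(-.055,-.045),(-.055,.045))])
E
python3 w.py w0
```

```text
travel mm [  79.7 -133.8    7.1] turn deg [0.02 0.02 0.13]
{'fx': 325.1923, 'fy': 325.1923, 'cx': 284.465, 'cy': 210.9517, 'T_tool_cam': [[-0.0008, -0.9702, -0.2422, 0.0648], [1.0, -0.0005, -0.0011, -0.0005], [0.001, -0.2422, 0.9702, -0.1491], [0.0, 0.0, 0.0, 1.0]]}
stub [ 97.5606 120.9063] tip [243.9344 117.495 ] trigtop [160.5904 116.5051]
base [[167.0, 155.0], [166.0, 95.0], [238.0, 91.0], [239.0, 153.0]]
```

View pics/w0.png

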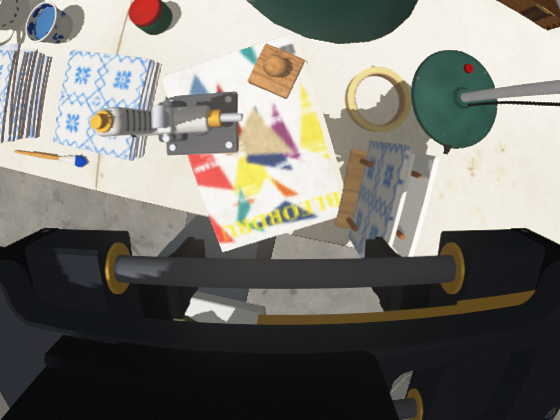

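Wrist view: stub (101,121), nozzle tip (242,117), base corners near (165,155)…(240,150), all within about 3 px of prediction, so the gun pose holds.

Request:
step_arm(commands=[{"travel":[0.02,-0.034,0],"turn":[0,0,0]},{"travel":[0.04,-0.067,0],"turn":[0,0,0]},{"travel":[0.06,-0.1,0],"turn":[0,0,0]},{"travel":[0.08,-0.132,0.003],"turn":[0,0,0]},{"travel":[0.08,-0.132,0.005],"turn":[0,0,0]}])

```text
time: 1.75
position: [0.4408, 0.0097, 0.3323]
tool_rot: [-3.119, -0.36, -0.001]
ft_force: [0.3, -0.8, -0.5]
grip_width: 1.003
grip_force: 0.0
```

```bash
python3 -c "
from h import *
go(gun(.012,0,.22),down(12.5))"; python3 w.py w1
```

```text
travel mm [ -1.9   1.8 112.3] turn deg [-0.08 -0.06  0.66]
travel mm [-1.8  1.6  2.3] turn deg [-0.08 -0.06  0.66]
{'fx': 325.1923, 'fy': 325.1923, 'cx': 284.465, 'cy': 210.9517, 'T_tool_cam': [[-0.0008, -0.9702, -0.2422, 0.0648], [1.0, -0.0005, -0.0011, -0.0005], [0.001, -0.2422, 0.9702, -0.1491], [0.0, 0.0, 0.0, 1.0]]}
stub [276.602  228.3883] tip [374.6221 198.3025] trigtop [336.0162 220.4944]
base [[257.0, 208.0], [257.0, 147.0], [334.0, 148.0], [332.0, 209.0]]
```

View pics/w1.png

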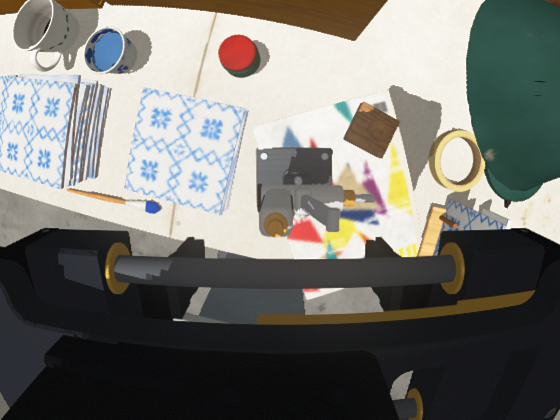

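Stub (277,226) and trigger end (~333,220) match the prediction, with the fingers on either side; descend.

Request:
step_arm(commands=[{"travel":[-0.002,0.002,0.03],"turn":[0,0,0.6]},{"travel":[-0.002,0.002,0.06],"turn":[0,0,0.6]},{"travel":[-0.002,0.002,0.09],"turn":[0,0,0.6]},{"travel":[-0.002,0.002,0.112],"turn":[0,0,0.6]},{"travel":[-0.002,0.002,0.112],"turn":[0,0,0.6]}])

```text
time: 2.3
position: [0.436, 0.0002, 0.2173]
tool_rot: [-3.123, -0.326, 0.01]
ft_force: [0.5, -0.4, 0.3]
grip_width: 1.001
grip_force: 0.0
```

Request:
step_arm(commands=[{"travel":[0,0,0],"turn":[0,0,0]},{"travel":[0,0,0],"turn":[0,0,0]},{"travel":[0,0,0],"turn":[0,0,0]},{"travel":[0,0,0],"turn":[0,0,0]},{"travel":[0,0,0],"turn":[0,0,0]}], gripper=0, force=20)

```text
time: 2.8
position: [0.4393, 0.0017, 0.2214]
tool_rot: [-3.124, -0.328, -0.003]
ft_force: [-1.8, 4.5, 5.2]
grip_width: 0.629
grip_force: 6.2
```

Request:
step_arm(commands=[{"travel":[0,0,0],"turn":[0,0,0]},{"travel":[0,0,0],"turn":[0,0,0]},{"travel":[0,0,0],"turn":[0,0,0]}])

```text
time: 3.1
position: [0.4379, 0.0084, 0.2213]
tool_rot: [-3.115, -0.336, 0.001]
ft_force: [-5.4, 12.9, 9.0]
grip_width: 0.475
grip_force: 20.3
```

```bash
python3 -c "
from h import *
go(gun(.012,0,.22),down(12.5));s=ctrl.get_state();print(s['grip_width']*87,s['position'],s['grip_force'],s['ft_force'])"
```

```text
travel mm [1.3 1.  1.2] turn deg [-0.47  0.   -0.17]
41.29233540697386 [0.4379 0.0084 0.2213] 20.271173538076255 [-5.3631 12.8611  9.0202]
```

Request:
step_arm(commands=[{"travel":[0,-0.003,0],"turn":[0,0,0]},{"travel":[0,-0.005,0],"turn":[0,0,0]},{"travel":[0,-0.005,0],"turn":[0,0,0]},{"travel":[0,-0.005,0],"turn":[0,0,0]}], force=30)

```text
time: 3.5
position: [0.4378, 0.0088, 0.2214]
tool_rot: [-3.121, -0.332, -0.001]
ft_force: [-1.7, 3.1, 6.2]
grip_width: 0.458
grip_force: 29.8
```

Request:
step_arm(commands=[{"travel":[0,0,0],"turn":[0,0,0]},{"travel":[0,0,0],"turn":[0,0,0]},{"travel":[0,0,0],"turn":[0,0,0]},{"travel":[0,0,0],"turn":[0,0,0]},{"travel":[0,0,0],"turn":[0,0,0]}], gripper=1)

```text
time: 4.0
position: [0.4369, 0.0065, 0.2199]
tool_rot: [-3.124, -0.328, 0.002]
ft_force: [1.0, -1.8, -0.6]
grip_width: 0.827
grip_force: 0.8
```

Request:
step_arm(commands=[{"travel":[0,0,0],"turn":[0,0,0]},{"travel":[0,0,0],"turn":[0,0,0]},{"travel":[0,0,0],"turn":[0,0,0]}])

```text
time: 4.3
position: [0.4374, 0.0072, 0.2203]
tool_rot: [-3.124, -0.33, 0.001]
ft_force: [-0.4, 0.3, -1.0]
grip_width: 0.99
grip_force: 0.0
```

```bash
python3 -c "
from h import *
go(gun(.012,0,.33),down(12.5))"
```

```text
travel mm [   2.1   -0.2 -109.7] turn deg [-0.04  0.02 -0.45]
```

Request:
step_arm(commands=[{"travel":[0,0,-0.04],"turn":[0,0,0]},{"travel":[0,0,-0.08],"turn":[0,0,0]},{"travel":[0,0,-0.12],"turn":[0,0,0]},{"travel":[0,0.035,-0.125],"turn":[0,0,2]},{"travel":[-0.01,0.08,-0.125],"turn":[0,0,5]}])

```text
time: 4.8
position: [0.4463, -0.072, 0.3479]
tool_rot: [3.134, 0.2, 0.008]
ft_force: [1.4, -1.1, 0.2]
grip_width: 0.997
grip_force: 0.0
```

```bash
python3 -c "
from h import *
go((.385,-.25,.31),down(1.6))"
```

```text
travel mm [-83.6 168.7  37.8] turn deg [ 0.09 -0.28  5.7 ]
```

Request:
step_arm(commands=[{"travel":[-0.02,0.04,0.005],"turn":[0,0,2]},{"travel":[-0.045,0.075,0.01],"turn":[0,0,4]},{"travel":[-0.065,0.11,0.015],"turn":[0,0,5.7]},{"travel":[-0.085,0.145,0.018],"turn":[0,0,5.7]},{"travel":[-0.1,0.167,0.018],"turn":[0,0,5.7]}])

```text
time: 5.3
position: [0.3639, -0.2541, 0.3267]
tool_rot: [-3.141, -0.032, 0.001]
ft_force: [0.1, 0.5, -0.3]
grip_width: 0.996
grip_force: 0.0
```

Request:
step_arm(commands=[{"travel":[0,0,0],"turn":[0,0,0]},{"travel":[0,0,0],"turn":[0,0,0]}])

```text
time: 5.5
position: [0.3657, -0.2514, 0.3273]
tool_rot: [-3.14, -0.035, -0.001]
ft_force: [0.2, 1.1, 0.5]
grip_width: 0.996
grip_force: 0.0
```

```bash
python3 - <<'E'
s=open('w.py').read().split('print("stub"')[0].replace("go(gun(.012,0,.33),down(12.5))","print(ctrl.get_state()['position'])")
s+='''
def wc(u,v,z):
    R=Ro.from_rotvec(s['tool_rot']);T=np.array(m['T_tool_cam']);a=np.array([u-m['cx'],v-m['cy']]);r=np.linalg.norm(a);th=r/m['fx']
    d=R.apply(T[:3,:3]@np.array([*(a/r*np.sin(th)),np.cos(th)]));c=s['position']+R.apply(T[:3,3]);return c+d*(z-c[2])/d[2]
'''
open('w2.py','w').write(s)
E
python3 w2.py w2; python3 -c "
import cv2
im=cv2.imread('pics/w2.png')[50:290,140:460];cv2.imwrite('pics/w2c.png',cv2.resize(im,None,fx=2.5,fy=2.5,interpolation=cv2.INTER_CUBIC))"; cat pics/pose.npy >/dev/null
```

```text
[ 0.3657 -0.2514  0.3273]
{'fx': 325.1923, 'fy': 325.1923, 'cx': 284.465, 'cy': 210.9517, 'T_tool_cam': [[-0.0008, -0.9702, -0.2424, 0.0647], [1.0, -0.0006, -0.0009, -0.0004], [0.0008, -0.2424, 0.9702, -0.1491], [0.0, 0.0, 0.0, 1.0]]}
```

View pics/w2c.png

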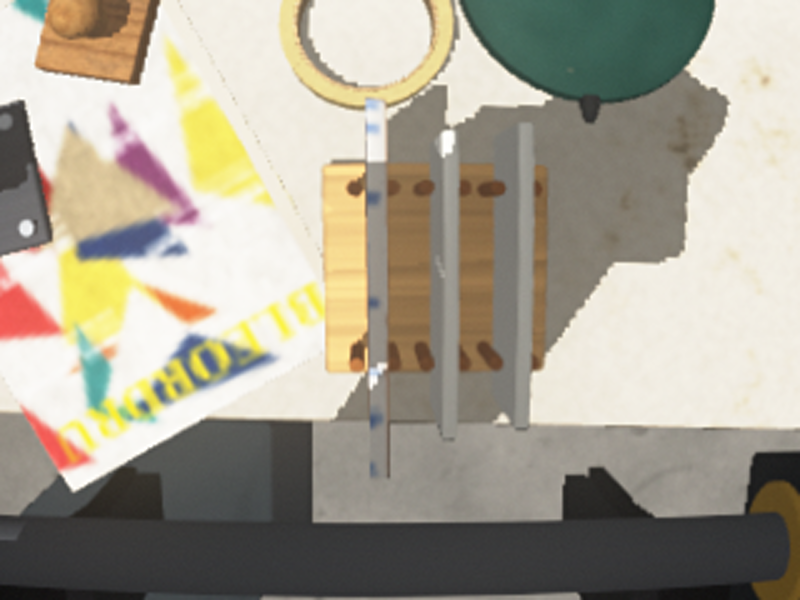

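Tile top edge seen end-on: from (375,98) at the far end to (379,477) at the near end of the crop. The border tiles are at x≈448 and 520.

```bash
cat > q.py <<'E'
from h import *
m=ctrl.camera_model('wrist');P=np.load('pics/pose.npy')
def wc(u,v,z):
    R=Ro.from_rotvec(P[3:]);T=np.array(m['T_tool_cam']);a=np.array([u-m['cx'],v-m['cy']]);r=np.linalg.norm(a);th=r/m['fx']
    d=R.apply(T[:3,:3]@np.array([*(a/r*np.sin(th)),np.cos(th)]));c=P[:3]+R.apply(T[:3,3]);return c+d*(z-c[2])/d[2]
a,b=wc(140+375.5/2.5,50+98/2.5,.168),wc(140+379.5/2.5,50+477/2.5,.168);c=(a+b)/2;d=a-b
yaw=np.degrees(np.arctan2(d[1],d[0]));print(a,b,c,np.linalg.norm(d),yaw)
go((c[0],c[1],.123),down(yaw))
E
python3 q.py
```

```text
[ 0.4708 -0.2537  0.168 ] [ 0.3227 -0.2589  0.168 ] [ 0.3968 -0.2563  0.168 ] 0.1481555607545997 2.0102903303505206
travel mm [ 30.3   6.4 204.4] turn deg [-0.04 -0.02 -0.62]
```

Request:
step_arm(commands=[{"travel":[0.03,0.006,0.02],"turn":[0,0,-0.6]},{"travel":[0.03,0.006,0.06],"turn":[0,0,-0.6]},{"travel":[0.03,0.006,0.1],"turn":[0,0,-0.6]},{"travel":[0.03,0.006,0.12],"turn":[0,0,-0.6]},{"travel":[0.03,0.006,0.13],"turn":[0,0,-0.6]}])

```text
time: 6.05
position: [0.3956, -0.2548, 0.1953]
tool_rot: [-3.139, -0.057, 0.004]
ft_force: [-0.2, 0.2, 0.8]
grip_width: 1.002
grip_force: 0.0
```

Request:
step_arm(commands=[{"travel":[0,0,0.02],"turn":[0,0,0]},{"travel":[0,0,0.04],"turn":[0,0,0]},{"travel":[0,0,0.06],"turn":[0,0,0]},{"travel":[0,0,0.074],"turn":[0,0,0]},{"travel":[0,0,0.074],"turn":[0,0,0]}])

```text
time: 6.55
position: [0.3954, -0.256, 0.1223]
tool_rot: [-3.139, -0.055, 0.003]
ft_force: [-0.3, -0.2, 0.4]
grip_width: 0.999
grip_force: 0.0
```

```bash
python3 -c "
from h import *
go((.397,-.2563,.123),down(2))"
```

```text
travel mm [ 1.6  0.4 -0.7] turn deg [-0.09  0.1  -0.01]
```

Positioned well; close on the tile gently, then firmly.

Request:
step_arm(commands=[{"travel":[0.001,0,0],"turn":[0,0,0]},{"travel":[0.001,0,0],"turn":[0,0,0]},{"travel":[0.001,0,0],"turn":[0,0,0]},{"travel":[0.001,0,0],"turn":[0,0,0]},{"travel":[0.001,0,0],"turn":[0,0,0]}], gripper=0, force=15)

```text
time: 7.05
position: [0.3968, -0.2572, 0.1237]
tool_rot: [3.141, 0.052, 0.001]
ft_force: [0.3, -0.1, 0.2]
grip_width: 0.63
grip_force: 0.0
```

Request:
step_arm(commands=[{"travel":[0,0,0],"turn":[0,0,0]},{"travel":[0,0,0],"turn":[0,0,0]},{"travel":[0,0,0],"turn":[0,0,0]},{"travel":[0,0,0],"turn":[0,0,0]},{"travel":[0,0,0],"turn":[0,0,0]}])

```text
time: 7.55
position: [0.3967, -0.257, 0.1234]
tool_rot: [3.141, 0.053, -0.0]
ft_force: [0.5, -0.4, 0.2]
grip_width: 0.171
grip_force: 0.0
```

Request:
step_arm(commands=[{"travel":[0,0,0],"turn":[0,0,0]},{"travel":[0,0,0],"turn":[0,0,0]},{"travel":[0,0,0],"turn":[0,0,0]},{"travel":[0,0,0],"turn":[0,0,0]}], force=50)

```text
time: 7.95
position: [0.3967, -0.257, 0.1233]
tool_rot: [3.141, 0.053, -0.0]
ft_force: [0.0, -0.2, 0.6]
grip_width: 0.088
grip_force: 50.0
```

Request:
step_arm(commands=[{"travel":[0,0,-0.01],"turn":[0,0,0]},{"travel":[0,0,-0.025],"turn":[0,0,0]},{"travel":[0,0,-0.04],"turn":[0,0,0]},{"travel":[0,0,-0.06],"turn":[0,0,0]},{"travel":[0,0,-0.08],"turn":[0,0,0]}])

```text
time: 8.45
position: [0.3963, -0.2567, 0.2042]
tool_rot: [-3.141, -0.053, 0.001]
ft_force: [-0.8, 0.2, -2.9]
grip_width: 0.088
grip_force: 50.0
```

Request:
step_arm(commands=[{"travel":[0,0,-0.02],"turn":[0,0,0]},{"travel":[0,0,-0.04],"turn":[0,0,0]},{"travel":[0,0,-0.055],"turn":[0,0,0]},{"travel":[0,0,-0.06],"turn":[0,0,0]},{"travel":[0,0,-0.06],"turn":[0,0,0]}])

```text
time: 8.95
position: [0.3969, -0.2571, 0.264]
tool_rot: [3.14, 0.053, 0.001]
ft_force: [-0.2, -0.6, -3.2]
grip_width: 0.086
grip_force: 50.0
```

```bash
cat > f.py <<'E'
from h import *
gx=Ro.from_euler('z',GY,degrees=True).apply([1,0,0]);k=.5**.5;Z=np.array([0,0,1.])
z=k*(gx-Z);y=-k*(gx+Z);RF=Ro.from_matrix(np.c_[np.cross(y,z),y,z]);D=.030
PF=gun(-.18,0,.155)-D*z
if __name__=='__main__':
    s=ctrl.get_state();print(s['grip_width'],s['grip_force'],s['ft_force'],s['joint_positions']);print("final",PF);go(PF,RF)
    print("tilt rotation in place");go(s['position'],RF)
E
python3 f.py
```

```text
0.08619127830039452 49.99903257004917 [-0.165  -0.6329 -3.1655] [ 0.9366 -0.0589 -0.3984  1.8175 -0.023   1.3774 -0.9939]
final [ 0.4856 -0.2004  0.1762]
travel mm [ 90.4 -53.7  87.8] turn deg [ 44.92  -4.19 -10.01]
tilt rotation in place
travel mm [0. 0. 0.] turn deg [ 44.92  -4.19 -10.01]
```

Request:
step_arm(commands=[{"travel":[0,0,0],"turn":[5,-0.5,-1.1]},{"travel":[0.005,0,0],"turn":[11,-1,-2.4]},{"travel":[0.01,0,0],"turn":[17,-1.6,-3.8]},{"travel":[0.02,0,0],"turn":[23,-2.1,-5.1]},{"travel":[0.03,0,0],"turn":[29,-2.7,-6.4]}])

```text
time: 9.45
position: [0.4266, -0.2566, 0.2626]
tool_rot: [-2.625, -0.194, 0.076]
ft_force: [-0.3, 0.2, -1.9]
grip_width: 0.088
grip_force: 50.0
```

```bash
python3 f.py
```

```text
0.08842774704499456 49.998755967244506 [-0.328   0.1509 -1.9361] [ 0.9852  0.3007 -0.3416  1.5305 -0.2427  1.7084 -0.7715]
final [ 0.4856 -0.2004  0.1762]
travel mm [68.3  1.1 97. ] turn deg [15.65 -1.47 -3.65]
tilt rotation in place
travel mm [0. 0. 0.] turn deg [15.65 -1.47 -3.65]
```

Request:
step_arm(commands=[{"travel":[0.01,0,0],"turn":[4,-0.4,-1]},{"travel":[0.02,0,0.01],"turn":[8,-0.7,-1.9]},{"travel":[0.03,0,0.02],"turn":[12,-1.1,-2.8]},{"travel":[0.04,0,0.03],"turn":[15.7,-1.5,-3.6]},{"travel":[0.05,0,0.04],"turn":[15.7,-1.5,-3.6]}])

```text
time: 9.95
position: [0.472, -0.2304, 0.2235]
tool_rot: [-2.345, -0.251, 0.11]
ft_force: [-0.2, -0.5, -3.2]
grip_width: 0.088
grip_force: 50.0
```

```bash
python3 f.py
```

```text
0.08771496275023792 49.99977421481162 [-0.189  -0.4918 -3.2138] [ 0.9551  0.5423 -0.3662  1.4102 -0.3397  1.8062 -0.7558]
final [ 0.4856 -0.2004  0.1762]
travel mm [19.9 14.8 52. ] turn deg [-0.01  0.07 -0.3 ]
tilt rotation in place
travel mm [0. 0. 0.] turn deg [-0.01  0.07 -0.3 ]
```

Request:
step_arm(commands=[{"travel":[0.004,0.003,0.01],"turn":[0,0,0]},{"travel":[0.008,0.006,0.021],"turn":[0,0,0]},{"travel":[0.012,0.009,0.031],"turn":[0,0,0]},{"travel":[0.016,0.012,0.042],"turn":[0,0,0]},{"travel":[0.02,0.015,0.052],"turn":[0,0,0]}])

```text
time: 10.45
position: [0.4865, -0.1991, 0.1797]
tool_rot: [-2.349, -0.257, 0.106]
ft_force: [-0.4, 0.3, -2.4]
grip_width: 0.085
grip_force: 50.0
```

Request:
step_arm(commands=[{"travel":[0,0,0],"turn":[0,0,0]},{"travel":[0,0,0],"turn":[0,0,0]},{"travel":[0,0,0],"turn":[0,0,0]}])

```text
time: 10.75
position: [0.4865, -0.2002, 0.1805]
tool_rot: [-2.349, -0.256, 0.106]
ft_force: [-0.0, -0.5, -2.6]
grip_width: 0.084
grip_force: 50.0
```

```bash
python3 f.py
python3 - <<'E'
from f import *
import cv2
im=ctrl.get_image('scene')[:,:,::-1];cv2.imwrite('pics/s5.png',im)
c=cv2.resize(im[140:280,230:417],(800,599),interpolation=cv2.INTER_CUBIC);cv2.imwrite('pics/s5c.png',c)
s=ctrl.get_state();R=Ro.from_rotvec(s['tool_rot']);f=lambda X:((proj('scene',X)-[230,140])*800/187).round(0)
print("pred corners",[f(s['position']+R.apply([a,-.004,.03+b])) for a,b in((-.075,-.075),(.075,-.075),(.075,.075),(-.075,.075))],"tip",f(gun(-.08,0,.155)),"spot",f(gun(-.18,0,.155)))
E
```

```text
0.08394156646279445 50.00027360860258 [-0.0428 -0.5248 -2.5521] [ 0.9224  0.5611 -0.3776  1.475  -0.3437  1.7052 -0.7592]
final [ 0.4856 -0.2004  0.1762]
travel mm [-1.  3.  3.] turn deg [ 0.22 -0.03 -0.04]
tilt rotation in place
travel mm [0. 0. 0.] turn deg [ 0.22 -0.03 -0.04]
pred corners [array([454.,  66.]), array([252.,  38.]), array([210., 230.]), array([415., 264.])] tip [303. 219.] spot [333. 155.]
```

View pics/s5c.png

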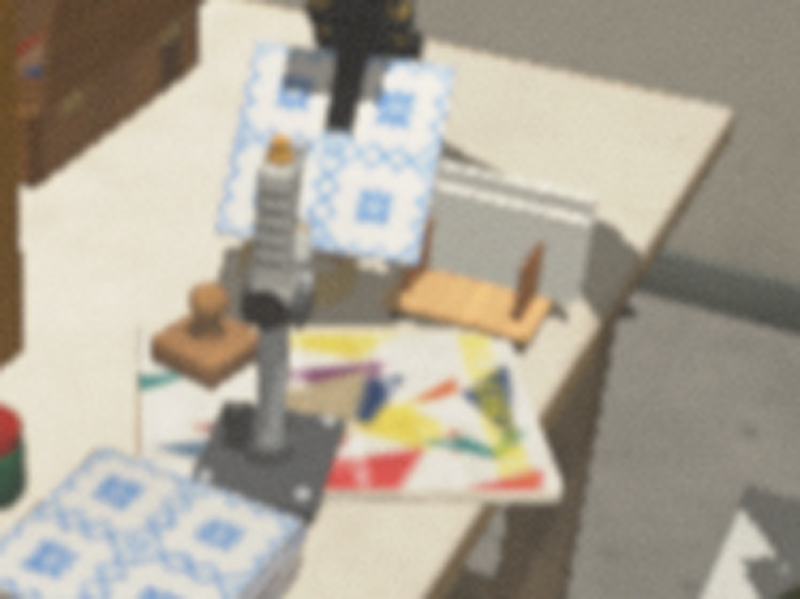

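The picture shows the tile held patterned face up towards the gun. Its corners, (454,66),(255,42),(218,232),(420,262), are within 8 px of prediction (about 3 mm). The border tiles and bystanders are undisturbed. I'll make a final small trim.

Request:
step_arm(commands=[{"travel":[-0.001,0.003,0.003],"turn":[0,0,0]},{"travel":[-0.001,0.003,0.003],"turn":[0,0,0]},{"travel":[-0.001,0.003,0.003],"turn":[0,0,0]},{"travel":[-0.001,0.003,0.003],"turn":[0,0,0]},{"travel":[-0.001,0.003,0.003],"turn":[0,0,0]}])

```text
time: 11.3
position: [0.4855, -0.1998, 0.1759]
tool_rot: [-2.348, -0.257, 0.106]
ft_force: [0.5, 0.0, -2.9]
grip_width: 0.086
grip_force: 50.0
```

```bash
python3 f.py; python3 -c "
from bench import ctrl
print(ctrl.close_job())"
```

```text
0.08627431707067841 50.00025441404432 [ 0.4709  0.0481 -2.8571] [ 0.923   0.5643 -0.3772  1.4807 -0.342   1.6985 -0.7551]
final [ 0.4856 -0.2004  0.1762]
travel mm [-0.1  0.2 -0.6] turn deg [ 0.17  0.01 -0.03]
tilt rotation in place
travel mm [0. 0. 0.] turn deg [ 0.17  0.01 -0.03]
the job is handed in; nothing more can be done
None
```

I handed the job in at about 11 s: the trigger was squeezed fully and released, and the patterned tile is held at about 45° with its centre on the nozzle line, about 10 cm from the tip; the hand-in gave no verdict.

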